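Fetch a label roll from the slide-lid stock box

ROBOT

A 6-joint arm with a two-finger parallel gripper is mounted at the origin on the work surface. World frame = base frame: x ahead of the robot, y to its left, z up, the work surface at z = 0. Lengths are in mm, angles in rad, forces in N, time in s.
With the tool pointing down it reaches from about 275 to 750 mm from the base axis. Payload 10.2 kg.
Tool frame: the origin (TCP) lies at the very end of the fingers, on their centre line; the grasp point (between the pads) lies 19 mm behind it; z points along the fingers, y is the line along which they close (so a half turn about z gives the same grasp; the last joint's range is limited). The gripper opens to 85 mm and grips with 20 to 120 N. Pads are 22 mm wide; open, the fingers measure 114 mm over their backs; the gripper's body (76 mm by 85 mm) begins 54 mm behind the grasp point. The pads swing forward as they close: fully open they stand 13 mm farther back than shut.
Start: joints at [-1.552, 0.313, 1.498, -0, 1.331, -0.223], TCP at [125.698, -509.736, 231.294] pointing down, gripper open.
Joint ranges: [-2.94, 2.94], [-0.97, 2.17], [0.19, 2.56], [-1.23, 4.37], [0.02, 3.11], [-2.88, 2.88]. Speed limits (rad/s): [2.39, 2.39, 3.01, 3.14, 3.14, 3.14].

INTERFACE

Orientations are given as a unit quaternion [w, x, y, z].
In Python, from rig import ctrl gives the robot as it stands.
- The arm moves only by the tool step_arm, never from a script. Its argument "increments" is a list of rows, each a list of 3 entries, a list of its own where there are three numbers: the shift along the tool's x, y, z in cm, then the turn, a rotation vector about the tool's x, y, z in degrees, then the opening in per cent of the stroke, from 0 (shut) to 100 (fully open). A call has 1 to 8 rows; each row is the pose to reach, as a shift and turn from the pose commanded when the call began, along the tool's axes at that moment; what a row does not reach only later rows make up. A row lasts 1/8 s, in which the tool goes at most 62.5 mm and 10.7 degrees, less where a joint would pass 70% of its speed; a pose out of reach is approached as far as the arm can. A call with a gripper value outside its range is refused whole. The fingers move at their own pace and stop on an object; "squeeze" is the grip in N (left out, the last holds). Time passes only in rows, so rows that repeat a pose let the fingers close. It gives the time, the measured TCP pose, the force, the opening and the grip force at its end, in the units of the state.
- ctrl.sense(): the state, without advancing time (a new reading comes with each control period).
- ctrl.capture(name): name is "side" or "top"; returns a dict with "img" (384x512x3 uint8, red, green, blue), "fx", "fy", "cx", "cy" (pixels), "extrinsics" (4x4, takes a point from camera to world coordinates). Camera axes: x right, y down, z forward; pixel columns grow to the right and rows downward; lengths in mm; the calibration is good to about 2 mm. A picture is of the moment at which its call begins. There is no depth.
- ctrl.finish_job(): hands the job in; it is judged then, once.
The state is a dict: "time_s": time; "joints": joint angles; "dq": joint speeds; "tau": joint torques, N m; "eef_pos": TCP position; "ee_rot": TCP orientation; "force": force on the tool from outside, world axes, zero at the start; "wrist_torque": the same for the moment, N m; "grip_width": opening from 0.0 (shut) to 1.0 (fully open); "grip_force": force on a finger pad.
Only numpy, scipy, OpenCV 4.12 (cv2) and the standard library are available. Lean on these libraries where they do the work, as an engineer would, in place of code of your own. Each camera call takes 0.05 s, during which the arm holds its last target. There are 200 camera calls.

TASK

On the packing bench, slide the lid off the plywood stock box along its grooves, out over the box's low end, and lay it flat on the bench with its handle bar up. Then take the round label roll out of the box and stand it upright in the open shipping carton, leaving the little square staple packet where it is in the box.

Things in the scene. Friction and masses are not known exactly. Their poses are not given: they have to be found in the camera images.
- lid: Pale wooden board 158 x 130 x 5 mm (x, y, z); origin: centre of its underside. Mid-top a handle bar 14 (x) x 60 (y) mm, 5 to 29 mm above the origin, to pinch across x. 0.09-0.18 kg. Starts shut, underside 60 mm above the bench, edges in grooves of the plywood stock box (fixed) with 2 mm play. Leaves only along its +x, level, after 160 mm, over the low end wall; 200 mm of bench beyond is free.
- roll: White paper label roll: solid upright cylinder, diameter 44 mm, 50 mm high, dark core drawn on top. Origin: centre of its underside, z up. 0.06-0.11 kg. Stands loose mid-compartment on the stock box's floor, 6 mm above the bench. The box is 150 (x) x 120 (y) mm inside, parallel to the shut lid, with a divider 25 mm high across its middle: two compartments, one item each, either way round.
- staples: Square cardboard staple packet with paper band, 40 x 40 x 36 mm, in the stock box's other compartment, where it stays. Origin: centre of its underside. Stock box outside: 170 (x) x 146 (y) x 73 mm high, centre 5 mm to -x of the shut lid's origin; side walls 13 mm thick, lips to 73 mm high; end walls 10 mm, the -x one 73 mm high, the +x (low) one 60 mm.
- carton: Open white cardboard shipping carton, empty, fixed on the bench to the robot's right of the stock box: 150 x 150 mm outside, 62 mm high, walls and floor 4 mm, so 142 x 142 mm clear inside. Flaps hang down outside, to 95 mm from its centre. Origin: centre of its underside, x and y along its sides, z up.
Not all that is in view belongs to the job. Of the things shaped like the lid, the wooden one is meant.

How it is judged:
By the outcome, as a careful person would: the job done as asked, in the order asked, and still so for the second after the job is handed in, with the robot touching nothing.
It also fails if it takes over 51 s, if anything falls off the work surface, if the arm or the gripper's body presses on something with over 40 N, if the wrist force passes 120 N, or if a joint passes its speed limit or range.

## Working session

There is one attempt and no reset: what is moved stays moved. The work goes in short steps, Python scripts to look and compute and a tool call to move; the robot and the scene stay as the last step left them, time stands still between calls to the robot, and variables do not carry over. Pictures are saved under pics/ and viewed, at most 10 in all, crops included, and the job is handed in when it is done.

Besides the shell and the picture viewer there is one more tool, called by a JSON object that holds its "method" and its "body", one argument or row to a line. step_arm: Moves the arm, as the interface text tells. Its arguments: {"type":"object","properties":{"increments":{"type":"array"},"squeeze":{"type":"number"}},"required":["increments"]}

```bash
ls; mkdir -p pics; python3 - <<'E'
from rig import ctrl
import cv2,numpy as np
for n in("top","side"):
    c=ctrl.capture(n); cv2.imwrite(f"pics/{n}0.png",c["img"][:,:,::-1]); print(n,c["fx"],c["fy"],c["cx"],c["cy"],np.round(c["extrinsics"],3).tolist())
s=ctrl.sense();print(s)
E
```

```text
pics
top 467.6933522390113 467.6933522390113 253.54929242541192 191.13848527951765 [[0.018, -0.981, 0.196, 138.803], [-0.999, -0.023, -0.023, 113.658], [0.027, -0.195, -0.98, 1436.273], [0.0, 0.0, 0.0, 1.0]]
side 410.10657238771 410.10657238771 253.5486226584489 185.46122451980384 [[-0.882, -0.28, 0.379, 56.548], [-0.471, 0.554, -0.686, 814.101], [-0.018, -0.784, -0.62, 725.316], [0.0, 0.0, 0.0, 1.0]]
{'time_s': 0.1, 'joints': array([-1.55238927e+00,  3.13372818e-01,  1.49833313e+00, -2.45585049e-05,
        1.33099971e+00, -2.23374950e-01]), 'dq': array([ 1.69928168e-04, -9.73460674e-04, -3.16714492e-03, -1.28340744e-03,
        2.27441698e-04, -6.32920537e-05]), 'tau': array([ 1.62866883e-03, -4.12905085e+01, -2.60142034e+01, -2.29788729e-04,
        3.11573895e-03,  1.02865368e-05]), 'eef_pos': array([ 125.69313768, -509.50377323,  230.81370027]), 'ee_rot': array([-5.54802396e-04,  9.92701072e-01,  1.20599638e-01,  4.50690609e-05]), 'force': array([0.08572997, 0.36356859, 0.70565366]), 'wrist_torque': array([ 0.00710444, -0.01546806,  0.01589449]), 'grip_force': 0.0, 'grip_width': 1.0010746750287516}
```

View pics/top0.png

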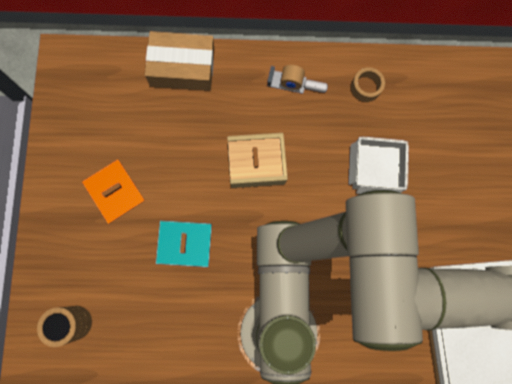

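View pics/side0.png

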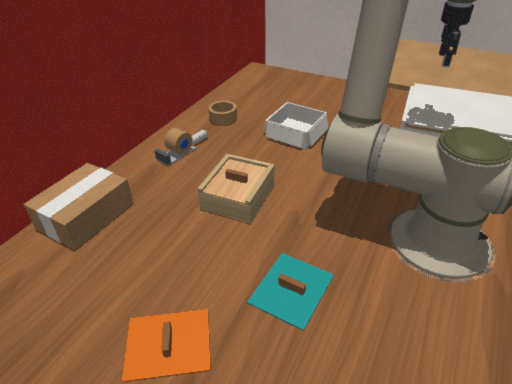

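The top view shows the stock box near (257,159) with its bar at (256,157) and the carton near (380,163). The orange and teal boards are decoys. The side view shows the box near (238,187). I'll zoom in to find the low end and measure.

```bash
cat > h.py <<'E'
import cv2,numpy as np
from rig import ctrl
def ray(c,px,z):
    "pixels -> points on plane z"
    p=np.atleast_2d(px).astype(float); E=c["extrinsics"]
    d=np.c_[(p[:,0]-c["cx"])/c["fx"],(p[:,1]-c["cy"])/c["fy"],np.ones(len(p))]@E[:3,:3].T
    return E[:3,3]+d*((z-E[2,3])/d[:,2])[:,None]
def blob(m,near):
    m=m.astype(np.uint8); n,l,s,ce=cv2.connectedComponentsWithStats(m)
    i=1+min(range(n-1),key=lambda i:np.hypot(*(ce[i+1]-near))+(s[i+1,4]<15)*1e3)
    return (l==i).astype(np.uint8)
def rect(m):
    return cv2.minAreaRect(max(cv2.findContours(m,0,1)[0],key=cv2.contourArea))
def zoom(c,x,y,w,h,k,name):
    cv2.imwrite("pics/"+name,cv2.resize(c["img"][y:y+h,x:x+w,::-1],None,fx=k,fy=k,interpolation=cv2.INTER_CUBIC))
E
python3 - <<'E'
from h import *
a=ctrl.capture("top");b=ctrl.capture("side")
A=cv2.resize(a["img"][120:210,215:305,::-1],(400,400),interpolation=2);B=cv2.resize(b["img"][145:230,190:285,::-1],(400,400),interpolation=2)
cv2.imwrite("pics/z1.png",np.hstack([A,B]))
for c,near,nc in((a,(256,157),(380,163)),(b,(237,176),(297,125))):
    hsv=cv2.cvtColor(c["img"],cv2.COLOR_RGB2HSV)
    x,y=near; h=np.zeros(hsv.shape[:2],bool); h[y-15:y+15,x-20:x+20]=1
    g=c["img"].max(2)<130
    m=blob(g&h,near); r=rect(m); pts=np.argwhere(m)[:,::-1]
    print("bar",r,m.sum(),ray(c,pts.mean(0),87).round(1))
    # box outline
    w=(hsv[...,1]<40)&(hsv[...,2]>120); m=blob(w,nc);r=rect(m);print("carton",r,m.sum(),ray(c,cv2.boxPoints(r),62).round(1).tolist())
E
```

```text
bar ((253.0, 156.5), (1.0, 0.0), -90.0) 2 [[513.4  85.7  87. ]]
carton ((378.5, 165.0), (54.0, 57.0), 90.0) 2288 [[587.0, -212.9, 62.0], [591.7, -390.3, 62.0], [421.1, -382.4, 62.0], [417.1, -209.1, 62.0]]
bar ((236.1923370361328, 176.9615478515625), (21.991619110107422, 7.879900932312012), 11.888657569885254) 156 [[503.4  96.8  87. ]]
carton ((296.181396484375, 125.22123718261719), (61.044036865234375, 40.13508605957031), 14.620874404907227) 1503 [[553.0, -142.4, 62.0], [640.5, -391.5, 62.0], [414.4, -376.0, 62.0], [361.7, -143.3, 62.0]]
```

View pics/z1.png

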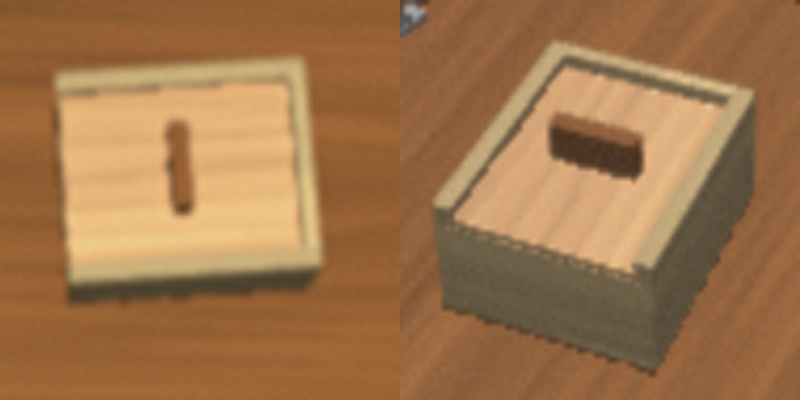

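Crop: the lip-free low end is on the image's left (+y). In crop pixels, the box rim corners are about (57,72), (302,58), (321,262) and (70,284), and the bar top runs from (177,121) to (183,212).

```bash
python3 - <<'E'
from h import *
a=ctrl.capture("top");b=ctrl.capture("side")
s=90/400; P=np.array([(57,72),(302,58),(321,264),(70,284)])*s+[215,120]-.4
R=ray(a,P,73);print("rim",R.round(1).tolist(),R.mean(0))
for u,v in((0,1),(3,2),(0,3),(1,2)): d=R[v]-R[u];print(np.hypot(*d[:2]),np.degrees(np.arctan2(d[1],d[0])))
B=ray(a,np.array([(177,121),(183,212)])*s+[215,120]-.4,89);print("bar",B,B.mean(0))
s=np.array([95/400,85/400]);P=np.array([(555,42),(753,92),(650,275),(437,205)])-[400,0]
R=ray(b,P*s+[190,145]-.4,73);print("side rim",R.round(1).tolist(),R.mean(0))
A=cv2.resize(a["img"][125:205,335:425,::-1],(450,400),interpolation=2);B=cv2.resize(b["img"][90:160,255:340,::-1],(340,280),interpolation=2)
cv2.imwrite("pics/z2.png",np.hstack([A,np.vstack([B,np.zeros((120,340,3),np.uint8)])]))
E
```

```text
rim [[580.4, 164.4, 73.0], [594.9, -3.4, 73.0], [450.1, -17.1, 73.0], [432.4, 151.4, 73.0]] [514.46371933  73.81812237  73.        ]
168.4494306028917 -85.05183305325836
169.4505987459954 -83.97279038824354
148.63189819892247 -174.99063262393824
145.44515356224275 -174.60673052962764
bar [[542.92651978  82.06444618  89.        ]
 [479.87385865  76.94511601  89.        ]] [511.40018921  79.50478109  89.        ]
side rim [[593.6, -2.3, 73.0], [451.1, -15.3, 73.0], [432.9, 158.1, 73.0], [576.0, 165.5, 73.0]] [513.38735348  76.47603821  73.        ]
```

View pics/z2.png

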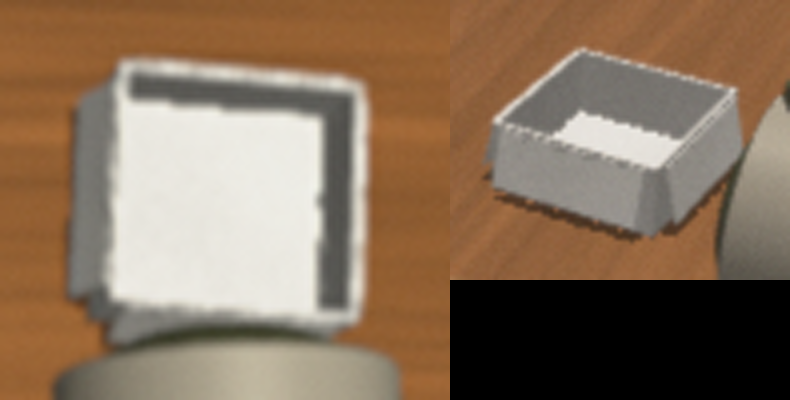

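Crop: carton rim corners are about (120,60), (367,82), (358,325) and (103,300) in crop pixels. The lid +x axis points at about 95.3° in the world, and the bar centre is about (512.5, 80).

```bash
cat >> h.py <<'E'
from scipy.spatial.transform import Rotation as Ro
def go(pos,yaw):
    "increments from the present pose to pos with tool down, tool-y heading yaw (deg)"
    s=ctrl.sense(); q=np.array(s["ee_rot"]); R=Ro.from_quat(q[[1,2,3,0]])
    y=np.radians(yaw); Y=np.array([np.cos(y),np.sin(y),0]);Z=np.array([0,0,-1.]);T=Ro.from_matrix(np.c_[np.cross(Y,Z),Y,Z])
    print("t",round(s["time_s"],2),"pos",s["eef_pos"].round(1),"F",s["force"].round(1),"w",round(s["grip_width"],3),"gf",round(s["grip_force"],1))
    print("cm",(R.inv().apply(np.array(pos)-s["eef_pos"])/10).round(2).tolist(),"deg",np.degrees((R.inv()*T).as_rotvec()).round(2).tolist())
E
python3 - <<'E'
from h import *
a=ctrl.capture("top")
P=np.array([(120,60),(367,82),(358,325),(103,302)])/5+[335,125]-.4
R=ray(a,P,62);print(R.round(1).tolist(),R.mean(0))
go([512.5,80,140],-84.7)
E
```

```text
[[592.2, -239.7, 62.0], [582.1, -393.0, 62.0], [428.5, -380.3, 62.0], [439.0, -225.4, 62.0]] [ 510.44882628 -309.57846804   62.        ]
t 0.35 pos [ 125.7 -509.7  231.2] F [-0.2 -0.1  0.6] w 1.003 gf 0.0
cm [51.67, -47.99, 9.13] deg [-0.01, -0.0, 8.55]
```

{"method": "step_arm", "body": {
  "increments": [
    [[51.7,-48.0,9.1],[0,0,8.55],60],
    [[51.7,-48.0,9.1],[0,0,8.55],60],
    [[51.7,-48.0,9.1],[0,0,8.55],60],
    [[51.7,-48.0,9.1],[0,0,8.55],60],
    [[51.7,-48.0,9.1],[0,0,8.55],60],
    [[51.7,-48.0,9.1],[0,0,8.55],60],
    [[51.7,-48.0,9.1],[0,0,8.55],60],
    [[51.7,-48.0,9.1],[0,0,8.55],60]
  ],
  "squeeze": 40
}}

```text
time_s: 1.35
eef_pos: [398.7, -93.3, 167.4]
ee_rot: [0.0, 0.999, 0.046, 0.0]
force: [1.5, -1.5, -0.1]
grip_width: 0.603
grip_force: 0.0
```

```bash
python3 -c "
from h import *
go([512.5,80,140],-84.7)"
```

```text
t 1.35 pos [398.7 -93.3 167.4] F [ 1.5 -1.5 -0.1] w 0.603 gf 0.0
cm [12.93, -16.21, 2.74] deg [0.04, -0.05, -0.01]
```

{"method": "step_arm", "body": {
  "increments": [
    [[12.7,-16.0,2.7],[0,0,0],60],
    [[12.7,-16.0,2.7],[0,0,0],60],
    [[12.7,-16.0,2.7],[0,0,0],60],
    [[12.7,-16.0,2.7],[0,0,0],60],
    [[12.7,-16.0,2.7],[0,0,0],60],
    [[12.7,-16.0,2.7],[0,0,0],60]
  ]
}}

```text
time_s: 2.1
eef_pos: [509.1, 74.8, 140.5]
ee_rot: [0.0, 0.999, 0.046, -0.0]
force: [0.5, -0.9, 0.9]
grip_width: 0.599
grip_force: 0.0
```

```bash
python3 - <<'E'
from h import *
go([512.5,80,67.5],-84.7)
a=ctrl.capture("top");b=ctrl.capture("side")
A=cv2.resize(a["img"][120:210,215:305,::-1],(400,400),interpolation=2);B=cv2.resize(b["img"][125:220,190:285,::-1],(400,400),interpolation=2)
cv2.imwrite("pics/z3.png",np.hstack([A,B]))
E
```

```text
t 2.1 pos [509.1  74.8 140.5] F [ 0.5 -0.9  0.9] w 0.599 gf 0.0
cm [0.39, -0.49, 7.3] deg [0.01, 0.0, -0.07]
```

View pics/z3.png

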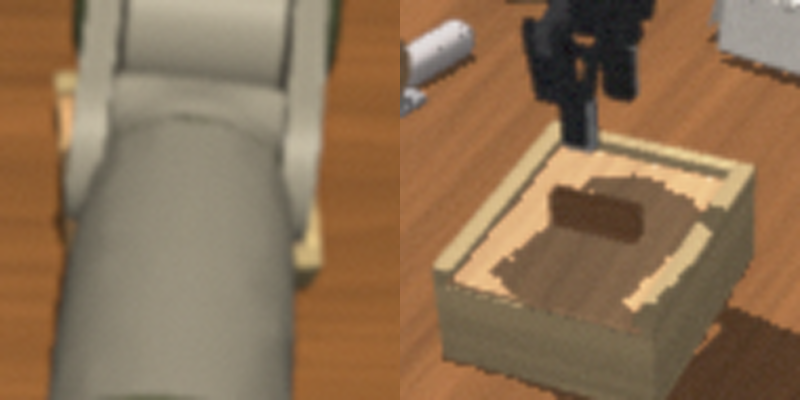

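The gripper hangs above the bar (bar at about (597,212) in the right crop) and its fingers straddle lid x. Now I'll descend and close.

{"method": "step_arm", "body": {
  "increments": [
    [[0.4,-0.5,2.5],[0,0,0],60],
    [[0.4,-0.5,5.5],[0,0,0],60],
    [[0.4,-0.5,7.2],[0,0,0],60],
    [[0.4,-0.5,7.2],[0,0,0],60],
    [[0.4,-0.5,7.2],[0,0,0],5],
    [[0.4,-0.5,7.2],[0,0,0],5],
    [[0.4,-0.5,7.2],[0,0,0],5],
    [[0.4,-0.5,7.2],[0,0,0],5]
  ],
  "squeeze": 40
}}

```text
time_s: 3.2
eef_pos: [513.5, 81.0, 69.4]
ee_rot: [0.0, 0.999, 0.046, 0.001]
force: [-1.2, -1.7, 6.4]
grip_width: 0.159
grip_force: 39.9
```

```bash
python3 -c "
from h import *
go([512.5-.0923*60,80+.9957*60,67.5],-84.7)"
```

```text
t 3.2 pos [513.5  81.   69.4] F [-1.2 -1.7  6.4] w 0.159 gf 39.9
cm [-0.11, -5.91, 0.18] deg [0.04, -0.11, 0.01]
```

{"method": "step_arm", "body": {
  "increments": [
    [[0,-0.5,-0.1],[0,0,0],5],
    [[0,-1.2,-0.1],[0,0,0],5],
    [[0,-2.2,-0.1],[0,0,0],5],
    [[0,-3.2,-0.1],[0,0,0],5],
    [[0,-4.0,-0.1],[0,0,0],5],
    [[0,-4.0,-0.1],[0,0,0],5]
  ]
}}

```text
time_s: 3.95
eef_pos: [509.1, 122.0, 69.4]
ee_rot: [-0.0, 0.999, 0.047, 0.0]
force: [0.3, 2.2, 2.2]
grip_width: 0.155
grip_force: 39.4
```

```bash
python3 -c "
from h import *
s=ctrl.sense();print(s['wrist_torque'])
go([513-.0923*100,81+.9957*100,69.4],-84.7)"
```

```text
[ 0.30848158 -0.01158913  0.00689539]
t 3.95 pos [509.1 122.   69.4] F [0.3 2.2 2.2] w 0.155 gf 39.4
cm [0.01, -5.88, 0.0] deg [-0.04, -0.01, 0.05]
```

{"method": "step_arm", "body": {
  "increments": [
    [[0,-1.5,0],[0,0,0],5],
    [[0,-3.0,0],[0,0,0],5],
    [[0,-4.5,0],[0,0,0],5],
    [[0,-6.0,0],[0,0,0],5],
    [[0,-7.5,0],[0,0,0],5],
    [[0,-9.0,0],[0,0,0],5],
    [[0,-10.0,0],[0,0,0],5],
    [[0,-10.0,0],[0,0,0],5]
  ]
}}

```text
time_s: 4.95
eef_pos: [499.7, 221.7, 69.3]
ee_rot: [-0.0, 0.999, 0.047, -0.0]
force: [0.0, 1.4, 1.7]
grip_width: 0.154
grip_force: 39.4
```

```bash
python3 - <<'E'
from h import *
s=ctrl.sense();print(s['wrist_torque'])
go([513-.0923*187,81+.9957*187,69.4],-84.7)
b=ctrl.capture("side");zoom(b,130,120,170,150,3.5,"s4.png")
E
```

```text
[ 0.20237121 -0.00644532  0.0337514 ]
t 4.95 pos [499.7 221.7  69.3] F [0.  1.4 1.7] w 0.154 gf 39.4
cm [0.03, -4.57, -0.01] deg [-0.05, 0.0, 0.05]
```

View pics/s4.png

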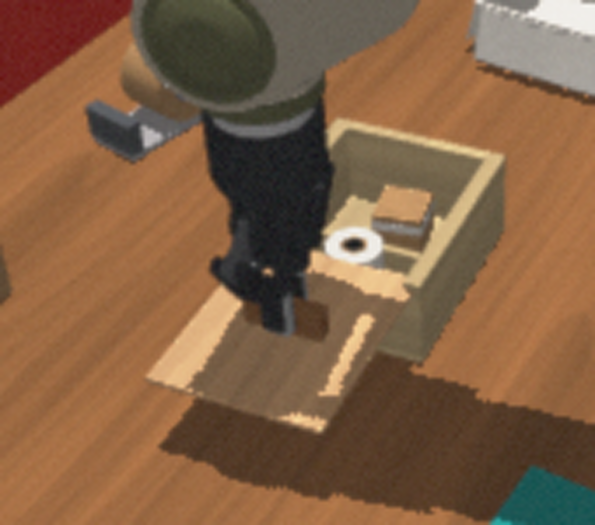

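The lid is sliding out cleanly and nearly clear. The roll (at (355,247)) is in the low-end compartment and the staples (at (402,208)) are in the far one.

{"method": "step_arm", "body": {
  "increments": [
    [[0,-2.0,0],[0,0,0],5],
    [[0,-4.0,0],[0,0,0],5],
    [[0,-4.8,-0.1],[0,0,0],5],
    [[0,-4.8,0.5],[0,0,0],5],
    [[0,-4.8,2.5],[0,0,0],5],
    [[0,-4.8,4.5],[0,0,0],5],
    [[0,-4.8,5.7],[0,0,0],5],
    [[0,-4.8,5.8],[0,0,0],5]
  ]
}}

```text
time_s: 6.0
eef_pos: [495.2, 268.1, 10.6]
ee_rot: [0.0, 0.999, 0.046, -0.001]
force: [-0.6, 0.3, -0.8]
grip_width: 0.157
grip_force: 39.1
```

{"method": "step_arm", "body": {
  "increments": [
    [[0,0,0.1],[0,0,0],5],
    [[0,0,0.2],[0,0,0],5],
    [[0,0,0.2],[0,0,0],5]
  ]
}}

```text
time_s: 6.38
eef_pos: [495.7, 268.5, 9.6]
ee_rot: [-0.0, 0.999, 0.046, 0.0]
force: [-0.9, -0.4, -0.5]
grip_width: 0.154
grip_force: 39.1
```

{"method": "step_arm", "body": {
  "increments": [
    [[0,0,0.1],[0,0,0],5],
    [[0,0,0.15],[0,0,0],5],
    [[0,0,0.15],[0,0,0],5]
  ]
}}

```text
time_s: 6.75
eef_pos: [495.7, 268.6, 9.4]
ee_rot: [-0.0, 0.999, 0.046, 0.0]
force: [-6.2, -2.9, 14.7]
grip_width: 0.153
grip_force: 41.1
```

{"method": "step_arm", "body": {
  "increments": [
    [[0,0,-0.1],[0,0,0],5],
    [[0,0,-0.1],[0,0,0],50],
    [[0,0,-0.1],[0,0,0],50],
    [[0,0,-0.1],[0,0,0],50],
    [[0,0,-2.0],[0,0,0],70],
    [[0,0,-6.0],[0,0,0],100],
    [[0,0,-12.0],[0,0,0],100],
    [[0,0,-17.0],[0,0,0],100]
  ]
}}

```text
time_s: 7.75
eef_pos: [495.6, 268.5, 180.1]
ee_rot: [-0.0, 0.999, 0.046, 0.001]
force: [-0.4, -0.1, -0.2]
grip_width: 0.999
grip_force: 0.0
```

```bash
python3 - <<'E'
from h import *
a=ctrl.capture("top");b=ctrl.capture("side")
# roll top (white ring) in side view near ~(231,190)
for c,near in((b,(231,190)),(a,(245,160))):
    hsv=cv2.cvtColor(c["img"],cv2.COLOR_RGB2HSV); m=((hsv[...,1]<45)&(hsv[...,2]>185)); w=np.zeros(m.shape,bool);x,y=near;w[y-30:y+30,x-35:x+35]=1
    m=(m&w).astype(np.uint8)
    if m.sum()<10: print("none");continue
    r=rect(m);print(r,m.sum(),ray(c,r[0],56).round(1))
go([508,115,160],-84.7)
A=cv2.resize(a["img"][110:220,140:310,::-1],(425,275),interpolation=2);B=cv2.resize(b["img"][120:270,130:300,::-1],(340,300),interpolation=2)
cv2.imwrite("pics/z5.png",np.hstack([np.vstack([A,np.zeros((25,425,3),np.uint8)]),B]))
E
```

```text
((230.5, 190.0), (10.0, 15.0), 90.0) 104 [[510.4 117.2  56. ]]
((243.5, 160.0), (12.0, 13.0), 90.0) 117 [[510.2 113.9  56. ]]
t 7.85 pos [497.6 269.2 183.4] F [ 0.7 -0.3  0.4] w 0.995 gf 0.0
cm [-0.42, 15.45, 2.3] deg [-0.12, -0.57, 0.01]
```

View pics/z5.png

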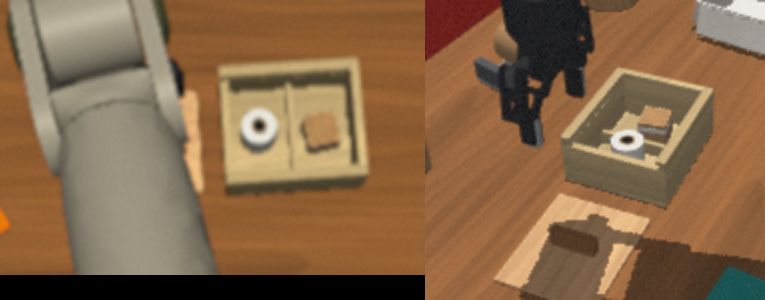

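The lid lies flat, bar up, clear of the box. The roll is at about (510.3, 114.5), seen at (260,128) in the left crop. I'll grasp it across lid y, which is the roomier direction, so I turn the tool -90°.

{"method": "step_arm", "body": {
  "increments": [
    [[0,3,0],[0,0,-10],80],
    [[0,6,0],[0,0,-20],80],
    [[0,9,0],[0,0,-30],80],
    [[0,12,0],[0,0,-40],80],
    [[0,15,0],[0,0,-50],80],
    [[0,15.5,0],[0,0,-60],80],
    [[0,15.5,1],[0,0,-70],80],
    [[0,15.5,2],[0,0,-80],80]
  ],
  "squeeze": 30
}}

```text
time_s: 8.85
eef_pos: [509.7, 114.0, 156.9]
ee_rot: [-0.0, 0.734, 0.68, -0.0]
force: [-0.5, -0.1, 0.3]
grip_width: 0.798
grip_force: 0.0
```

```bash
python3 - <<'E'
from h import *
go([510.3,114.5,110],5.3)
E
```

```text
t 8.85 pos [509.7 114.  156.9] F [-0.5 -0.1  0.3] w 0.798 gf 0.0
cm [0.06, 0.06, 4.69] deg [-0.04, -0.0, -9.69]
```

{"method": "step_arm", "body": {
  "increments": [
    [[0.05,0.05,2],[0,0,-9.7],80],
    [[0.05,0.05,5],[0,0,-9.7],80],
    [[0.05,0.05,7.5],[0,0,-9.7],80],
    [[0.05,0.05,9.5],[0,0,-9.7],80],
    [[0.05,0.05,10.5],[0,0,-9.7],80],
    [[0.05,0.05,10.5],[0,0,-9.7],80]
  ]
}}

```text
time_s: 9.6
eef_pos: [510.1, 114.6, 52.4]
ee_rot: [-0.0, 0.676, 0.737, -0.0]
force: [-0.5, 0.5, 0.2]
grip_width: 0.799
grip_force: 0.0
```

```bash
python3 - <<'E'
from h import *
go([510.3,114.5,20],5.3)
b=ctrl.capture("side");zoom(b,170,110,130,120,4.5,"s6.png")
E
```

```text
t 9.6 pos [510.1 114.6  52.4] F [-0.5  0.5  0.2] w 0.799 gf 0.0
cm [-0.01, 0.02, 3.24] deg [-0.07, -0.01, -0.3]
```

View pics/s6.png

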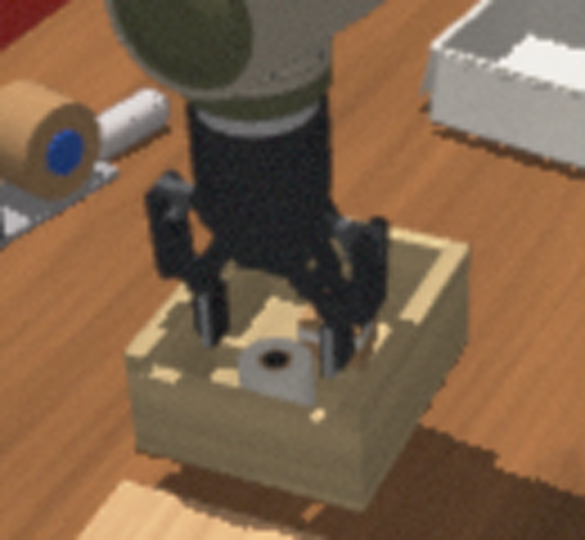

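The fingers straddle the roll: tips at about (210,340) and (335,370), roll core at (275,358). Now I'll go down and close.

{"method": "step_arm", "body": {
  "increments": [
    [[0,0,0.5],[0,0,-0.3],70],
    [[0,0,1.5],[0,0,-0.3],70],
    [[0,0,2.5],[0,0,-0.3],70],
    [[0,0,3.2],[0,0,-0.3],70],
    [[0,0,3.2],[0,0,-0.3],70]
  ]
}}

```text
time_s: 10.28
eef_pos: [510.4, 114.6, 20.7]
ee_rot: [-0.0, 0.674, 0.739, -0.0]
force: [-2.0, 0.0, 4.3]
grip_width: 0.699
grip_force: 0.6
```

{"method": "step_arm", "body": {
  "increments": [
    [[0,0,0],[0,0,0],45],
    [[0,0,0],[0,0,0],40],
    [[0,0,0],[0,0,0],40],
    [[0,0,0],[0,0,0],40],
    [[0,0,-0.5],[0,0,0],40],
    [[0,0,-1.0],[0,0,0],40]
  ]
}}

```text
time_s: 11.02
eef_pos: [510.4, 114.6, 31.1]
ee_rot: [-0.0, 0.674, 0.739, -0.0]
force: [0.1, 1.2, -0.7]
grip_width: 0.505
grip_force: 30.6
```

{"method": "step_arm", "body": {
  "increments": [
    [[0,0,-3],[0,0,0],40],
    [[0,0,-6],[0,0,0],40],
    [[0,0,-9],[0,0,0],40],
    [[0,0,-11],[0,0,0],40],
    [[0,0,-11],[0,0,0],40]
  ]
}}

```text
time_s: 11.65
eef_pos: [511.0, 114.6, 142.1]
ee_rot: [0.001, 0.674, 0.739, 0.001]
force: [0.0, -0.3, -0.6]
grip_width: 0.509
grip_force: 30.8
```

```bash
python3 - <<'E'
from h import *
go([510.4,-309.6,140],-4.5)
E
```

```text
t 11.65 pos [511.  114.6 142.1] F [ 0.  -0.3 -0.6] w 0.509 gf 30.8
cm [-42.23, -3.98, 0.21] deg [0.17, 0.0, 9.8]
```

{"method": "step_arm", "body": {
  "increments": [
    [[-4,-0.4,0],[0,0,1],40],
    [[-9,-0.9,0],[0,0,2],40],
    [[-14,-1.4,0],[0,0,3.5],40],
    [[-19,-1.9,0],[0,0,5],40],
    [[-24,-2.4,0],[0,0,6.5],40],
    [[-29,-2.8,0],[0,0,8],40],
    [[-34,-3.3,0],[0,0,9],40],
    [[-39,-3.7,0],[0,0,9.8],40]
  ]
}}

```text
time_s: 12.65
eef_pos: [509.0, -278.6, 139.6]
ee_rot: [-0.001, 0.735, 0.679, -0.0]
force: [1.3, -0.1, -0.8]
grip_width: 0.508
grip_force: 30.8
```

{"method": "step_arm", "body": {
  "increments": [
    [[-2,-0.2,0],[0,0,0],40],
    [[-3.2,-0.25,0],[0,0,0],40],
    [[-3.2,-0.25,0],[0,0,0],40],
    [[-3.2,-0.25,0],[0,0,0],40]
  ]
}}

```text
time_s: 13.15
eef_pos: [504.9, -307.7, 140.9]
ee_rot: [-0.0, 0.734, 0.679, 0.0]
force: [-0.5, 0.5, -0.9]
grip_width: 0.507
grip_force: 30.8
```

```bash
python3 - <<'E'
from h import *
go([510.4,-309.6,19],-4.5)
b=ctrl.capture("side");zoom(b,240,60,120,110,4.5,"s7.png")
E
```

```text
t 13.15 pos [ 504.9 -307.7  140.9] F [-0.5  0.5 -0.9] w 0.507 gf 30.8
cm [-0.15, 0.57, 12.19] deg [-0.01, -0.02, 0.08]
```

View pics/s7.png

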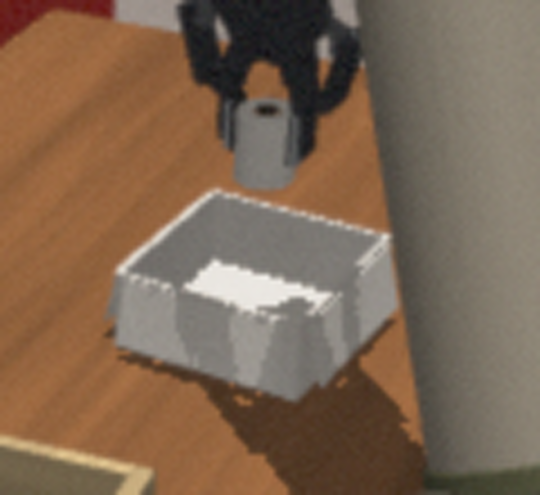

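The roll is held upright above the carton: roll at (265,145), carton rim from (118,268) to (388,237). Now I'll lower it.

{"method": "step_arm", "body": {
  "increments": [
    [[-0.1,0.5,3],[0,0,0],40],
    [[-0.1,0.5,6],[0,0,0],40],
    [[-0.1,0.5,9],[0,0,0],40],
    [[-0.1,0.5,11],[0,0,0],40],
    [[-0.1,0.5,11.9],[0,0,0],40],
    [[-0.1,0.5,11.9],[0,0,0],40]
  ]
}}

```text
time_s: 13.95
eef_pos: [509.7, -309.8, 21.9]
ee_rot: [-0.0, 0.734, 0.679, 0.0]
force: [0.9, -0.2, -0.5]
grip_width: 0.508
grip_force: 30.8
```

{"method": "step_arm", "body": {
  "increments": [
    [[0,0,0.1],[0,0,0],40],
    [[0,0,0.2],[0,0,0],40],
    [[0,0,0.2],[0,0,0],40]
  ]
}}

```text
time_s: 14.32
eef_pos: [509.6, -310.3, 20.1]
ee_rot: [0.0, 0.734, 0.679, 0.0]
force: [0.9, -0.1, -0.4]
grip_width: 0.505
grip_force: 30.8
```

{"method": "step_arm", "body": {
  "increments": [
    [[0,0,0.1],[0,0,0],40],
    [[0,0,0.15],[0,0,0],40],
    [[0,0,0.15],[0,0,0],40]
  ]
}}

```text
time_s: 14.7
eef_pos: [509.6, -310.3, 18.8]
ee_rot: [0.0, 0.734, 0.679, -0.0]
force: [-1.2, 1.0, 4.4]
grip_width: 0.505
grip_force: 31.2
```

Floor contact. Release and rise.

{"method": "step_arm", "body": {
  "increments": [
    [[0,0,0],[0,0,0],58],
    [[0,0,0],[0,0,0],72],
    [[0,0,0],[0,0,0],72],
    [[0,0,-1.5],[0,0,0],72],
    [[0,0,-4.0],[0,0,0],72],
    [[0,0,-8.0],[0,0,0],72],
    [[0,0,-13],[0,0,0],72],
    [[0,0,-18],[0,0,0],72]
  ]
}}

```text
time_s: 15.7
eef_pos: [509.4, -310.1, 201.1]
ee_rot: [0.001, 0.734, 0.679, 0.0]
force: [0.2, -0.1, 0.2]
grip_width: 0.721
grip_force: 0.0
```

{"method": "step_arm", "body": {
  "increments": [
    [[0,0,-3],[0,0,0],72],
    [[0,0,-3],[0,0,0],72],
    [[0,0,-3],[0,0,0],72]
  ]
}}

```text
time_s: 16.08
eef_pos: [509.2, -310.0, 227.7]
ee_rot: [-0.001, 0.734, 0.679, -0.0]
force: [-0.7, 0.3, -0.7]
grip_width: 0.72
grip_force: 0.0
```

```bash
python3 - <<'E'
from h import *
b=ctrl.capture("side");zoom(b,130,80,220,200,2.9,"s8.png")
E
```

```text
(no output)
```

View pics/s8.png

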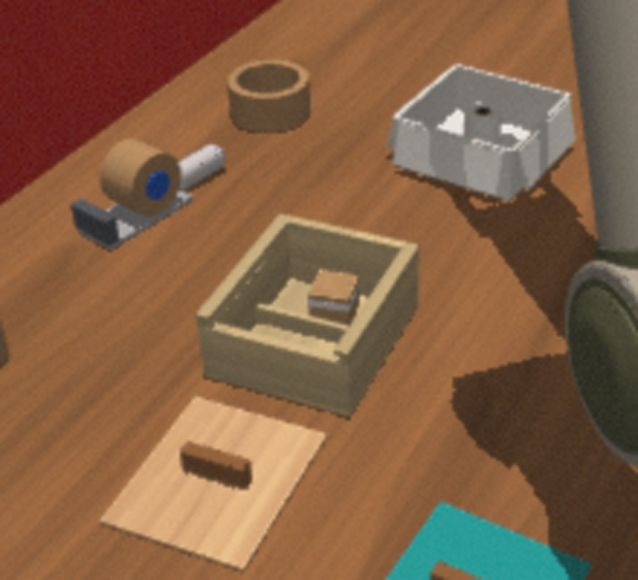

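The lid lies flat on the bench with its bar up (at (215,465)). The staples are still in the box (at (333,292)), and the roll stands in the carton with its core up (at (483,110)).

```bash
python3 -c "
from rig import ctrl
print(ctrl.finish_job())"
```

```text
the job is handed in; nothing more can be done
None
```

I handed the job in at about 16 s: the lid is flat on the bench with its bar up, the label roll stands upright in the carton, and the staple packet is still in the box.

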